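Stand up the third kiln prop and cap it

ROBOT

A 6-joint arm with a two-finger parallel gripper is mounted at the origin on the work surface. World frame = base frame: x ahead of the robot, y to its left, z up, the work surface at z = 0. Lengths are in m, angles in rad, forces in N, time in s.
With the tool pointing down it reaches from about 0.25 to 0.725 m from the base axis. Payload 9.7 kg.
Tool frame: the origin (TCP) lies midway between the tips of the shut fingers; the grasp point (between the pads) lies 19 mm behind it; z points along the fingers, y is the direction in which the jaws open and shut (so a half turn about z gives the same grasp; the last joint's range is limited). The gripper opens to 85 mm and grips with 20 to 120 N. Pads are 22 mm wide; open, the fingers measure 114 mm over their backs; the gripper's body (76 mm by 85 mm) begins 54 mm behind the grasp point. The pads swing forward as they close: fully open they stand 13 mm farther back than shut.
Start: joints at [-1.136, 0.087, 0.176, 1.66, 0, 1.571], TCP at [0.232, -0.499, 0.231] pointing down, gripper open.
Joint ranges: [-3.13, 3.13], [-0.85, 1.81], [-1.15, 1.24], [-2.2, 2.28], [-1.44, 1.52], [-3.14, 3.14]. Speed limits (rad/s): [2.22, 2.22, 2.57, 3.14, 3.14, 3.14].

INTERFACE

Orientations are given as a 3x3 rotation matrix whose columns are the frame's x, y, z axes.
In Python, from station import bot, snapshot gives the robot as it stands. The module is installed in compiled form; this text tells all that it offers.
- The arm moves only by the tool drive_tool, never from a script. Its argument "moves" is a list of rows, each a list of 7 numbers: the shift along the world's x, y, z in mm, then the turn, a rotation vector about the world's x, y, z in rad, then the finger opening in mm, from 0 to 85.4. A call has 1 to 20 rows; each row is the pose to reach, as a shift and turn from the pose commanded when the call began; what a row does not reach only later rows make up. A row lasts 1/10 s, in which the tool goes at most 50 mm and 8.59 degrees, less where a joint would pass 70% of its speed; a pose out of reach is approached as far as the arm can. A call with a gripper value outside its range is refused whole. The fingers move at their own pace and stop on an object; "force" is the grip in N (left out, the last holds). Time passes only in rows, so rows that repeat a pose let the fingers close. It gives the time, the measured TCP pose, the force and the opening at its end, in the units of the state.
- bot.get_state(): the state, without advancing time (a new reading comes with each control period).
- snapshot(name): name is "scene" or "top" or "wrist"; returns a dict with "image" (480x640x3 uint8, blue, green, red), "fx", "fy", "cx", "cy" (pixels), "xyz" and "attitude" of the camera in the world. Camera axes: x right, y down, z forward; pixel columns grow to the right and rows downward; lengths in m; the calibration is good to about 2 mm. The wrist camera is an equidistant fisheye: a pixel r from the principal point sees the ray r / f radians off the axis. A picture is of the moment at which its call begins. There is no depth.
- bot.close_job(): hands the job in, once; it reports no verdict.
The state is a dict: "t": time; "joint_positions": joint angles; "dq": joint speeds; "joint_efforts": joint torques, N m; "eef_pos": TCP position; "eef_rot": TCP orientation; "wrist_force": force on the tool from outside, world axes, zero at the start; "torque": the same for the moment, N m; "grip_width": opening from 0.0 (shut) to 1.0 (fully open).
Only numpy, scipy, OpenCV 4.12 (cv2) and the standard library are available. Lean on these libraries where they do the work, as an engineer would, in place of code of your own. Each camera call takes 0.05 s, during which the arm holds its last target.

TASK

The third kiln prop is lying on the kiln shelf: raise it to stand upright on its square foot by lifting the tapered end while the foot end pivots on the shelf, never lifting the foot clear and leaving it standing where its foot lay. Then take the loose cap and nest it gently over the prop's tapered head, open end down, letting go as soon as it rests there so that it does not jam. Do not disturb the two props already standing, the tumbler or the brush.

Things in the scene. Friction and masses are not known exactly. Their poses are not given: they have to be found in the camera images.
- shelf: pale kiln shelf, a flat slab 420 x 600 x 16 mm lying fixed on the bench; origin at the centre of its underside (z = 0), so its top is level at z = 0.016 m; x along the 420 mm side
- post_mid (a point): middle of the length, on its axis, of the loose tan ceramic kiln prop: 178 mm long, 340 to 500 g, at first lying on the shelf on an edge of its square foot and its round bulb, both 48 mm across, so its axis lies 24 mm above the shelf. x axis along the prop from foot to tapered tip (up when the prop stands)
- post_foot (a point): centre of the prop's flat foot face, on its axis, 89 mm from its middle. The foot is a square plate 48 x 48 mm, 10 mm thick, lying on one of its sides at first; the shaft above it is round, 38 mm across
- post_bulb (a point): centre, on the axis, of the prop's round bulb, a ball 48 mm across below the tapered head, 136 mm from the foot face; a good place to grip. Lightly pinched across the middle of the bulb, the prop swings between the fingers, though stiffly: its weight alone turns it only part of the way, so lean the gripper back with it towards the foot end as it rises
- post_tip (a point): centre of the prop's narrow tip, on its axis, 178 mm from the foot face. The tapered head is 42 mm across at its lower end, just above the bulb (148 mm from the foot face) and 24 mm at the tip
- cap_mid (a point): middle of the loose tan ceramic cap, on its axis, 22 mm above its lower rim; z up its axis. 44 mm high, about 80 g, standing on the kiln shelf, open mouth down. Its upper 12 mm is a solid round head 54 mm across, best to grip (head's middle 16 mm above this point). Nested loosely on the standing prop, this point is 4 to 5 mm below the prop's tip
- cap: the same cap; origin at the centre of its lower rim. Below the head it is a hollow tapered sleeve 32 mm long, outside 49 mm across at the mouth and 30 mm under the head, bore about 40 mm at the mouth, 21 mm at the top. When nested, the lower rim is about 3 mm above the lower end of the prop's tapered head
- post: the same loose prop; origin and axes as point post_mid
- prop_a: a like prop already standing with its cap on, 195 mm high, 54 mm across; loose, leave alone; origin at the centre of its foot
- prop_b: the other standing capped prop, same shape; leave alone; origin at the centre of its foot
- tumbler: open unglazed reddish clay tumbler, 85 mm high, 68 mm across the rim, standing on the kiln shelf; leave alone; origin at the centre of its base
- brush: a brush lying on the bench beside the shelf; leave alone; origin under its middle, x along it
Mind the look-alikes: they are no part of the job. Leave any yellow look-alike of the post alone. Of the things that look like the cap, the smaller one is meant.

How it is judged:
On the way, in this order (a step that is already met when the one before it is completed fails the run):
1. the prop stands upright on its foot, let go and still, without the cap (angle between post_mid's own x axis and vertical below 0.06 rad and height (world z) of post_foot below 0.021 m and contact force between the fingers and post below 0.1 N and angular speed of post below 0.1 rad/s), for 0.2 s.
2. the cap rests nested on the tapered head of the upright prop (angle between post_mid's own x axis and vertical below 0.06 rad and height (world z) of post_foot below 0.021 m and x of cap_mid in the frame of post_mid between 0.079 and 0.09 m and angle between the z axis of cap_mid and the x axis of post_mid, either way round below 0.08 rad and angle between cap_mid's own z axis and vertical below 0.12 rad), for 0.2 s.
At the end, for the whole second after the job is handed in: the prop stands upright (within 3 degrees) on its foot on the kiln shelf, its foot centre within 80 mm of where it started, and the cap sits straight over its tapered head (aligned within 4.5 degrees, within 5 mm of its seated height); both are at rest (all of step 2 and distance of post_foot from where it was at the start of the episode below 0.08 m and linear speed of each of post, cap below 0.02 m/s); the robot touches nothing.
It fails at once if the lying prop's foot end is lifted clear of the kiln shelf (lowest edge more than about 15 mm above it) (height (world z) of post_foot above 0.055 m or (angle between post_mid's own x axis and vertical below 0.8 rad and height (world z) of post_foot above 0.048 m) or (angle between post_mid's own x axis and vertical below 0.3 rad and height (world z) of post_foot above 0.038 m)).
It fails at once if the cap is pressed or dropped on the prop hard enough to jam it (over 25 N) (contact force between cap and post above 25 N).
It fails at once if a standing prop is shifted more than 20 mm or knocked over (distance of any of prop_a, prop_b from where it was at the start of the episode above 0.02 m or angle between any of prop_a, prop_b's own z axis and vertical above 0.2 rad).
It fails at once if the tumbler is shifted more than 20 mm or knocked over (distance of tumbler from where it was at the start of the episode above 0.02 m or angle between tumbler's own z axis and vertical above 0.2 rad).
It fails at once if the brush is shifted more than 20 mm (distance of brush from where it was at the start of the episode above 0.02 m).
It also fails if it takes over 64 s, if anything falls off the work surface, if the arm or the gripper's body presses on something with over 40 N, if the wrist force passes 120 N, or if a joint passes its speed limit or range.

## Working session

There is one attempt and no reset: what is moved stays moved. The work goes in short steps, Python scripts to look and compute and a tool call to move; the robot and the scene stay as the last step left them, time stands still between calls to the robot, and variables do not carry over. Pictures are saved under pics/ and viewed, and the job is handed in when it is done.

Besides the shell and the picture viewer there is one more tool, called after ">>>" by a JSON object that holds its "method" and its "body", one argument or row to a line. drive_tool: Moves the arm, as the interface text tells. Its arguments: {"type":"object","properties":{"moves":{"type":"array","items":{"type":"array","items":{"type":"number"}}},"force":{"type":"number"}},"required":["moves"]}

```bash
mkdir -p pics
cat > h.py <<'E'
import numpy as np, cv2
from station import bot, snapshot
def snap(n,f):
    s=snapshot(n); cv2.imwrite('pics/'+f+'.png',s['image']); np.savez('pics/'+f+'.npz',**{k:np.array(v) for k,v in s.items()}); return s
def ray(s,u,v,fish=False):
    x=(u-float(s['cx']))/float(s['fx']); y=(v-float(s['cy']))/float(s['fy'])
    if fish:
        r=np.hypot(x,y); d=np.array([x/r*np.sin(r),y/r*np.sin(r),np.cos(r)]) if r>1e-9 else np.array([0,0,1.])
    else: d=np.array([x,y,1.])
    d=np.array(s['attitude']).reshape(3,3)@d
    return np.array(s['xyz']),d/np.linalg.norm(d)
def plane(s,u,v,z,fish=False):
    o,d=ray(s,u,v,fish); return o+d*(z-o[2])/d[2]
def tri(a,b):
    (o1,d1),(o2,d2)=a,b
    A=np.stack([d1,-d2],1); t=np.linalg.lstsq(A,o2-o1,rcond=None)[0]
    p,q=o1+d1*t[0],o2+d2*t[1]; return (p+q)/2,np.linalg.norm(p-q)
def proj(s,P):
    c=np.array(s['attitude']).reshape(3,3).T@(np.array(P)-s['xyz']); return c[0]/c[2]*s['fx']+s['cx'],c[1]/c[2]*s['fy']+s['cy']
def load(f): return dict(np.load('pics/'+f+'.npz'))
E
python3 - <<'E'
from h import *
for n in ['scene','top','wrist']:
    s=snap(n,n+'0'); print(n,s['fx'],s['cx'],s['cy'],s['xyz'],np.round(s['attitude'],3).tolist())
print(bot.get_state())
E
```

```text
scene 554.6458328983161 317.8369680701195 243.9642352371811 [0.99396015 0.86258562 0.94226394] [[-0.844, 0.378, -0.381], [0.537, 0.579, -0.614], [-0.012, -0.723, -0.691]]
top 519.7356944690318 317.8251927958328 243.41313123675235 [0.30769975 0.08248662 1.0833587 ] [[0.116, -0.969, 0.219], [-0.993, -0.112, 0.029], [-0.003, -0.221, -0.975]]
wrist 371.64829954431775 323.6037290418572 240.96285193689218 [ 0.29251285 -0.46963268  0.37244176] [[0.421, -0.876, -0.235], [-0.907, -0.407, -0.109], [-0.0, 0.259, -0.966]]
{'t': 0.15, 'joint_positions': array([-1.13599031e+00,  8.73359880e-02,  1.75306604e-01,  1.65982294e+00,
       -7.37385360e-06,  1.57083389e+00]), 'dq': array([ 0.00053259, -0.00030718,  0.00146199,  0.0005278 ,  0.00025671,
        0.00098363]), 'joint_efforts': array([ 2.43172353e-04, -5.20760071e+01,  4.65044868e+01,  1.39929657e-02,
       -2.68451544e-05,  8.13579220e-06]), 'eef_pos': array([ 0.2315979 , -0.49865393,  0.2307398 ]), 'eef_rot': array([[ 9.06967592e-01,  4.21200169e-01, -4.51508684e-04],
       [ 4.21200411e-01, -9.06967090e-01,  9.54629236e-04],
       [-7.41352110e-06, -1.05599342e-03, -9.99999442e-01]]), 'wrist_force': array([0.52870597, 0.68526271, 0.3565226 ]), 'torque': array([ 0.01185704, -0.05958928,  0.0278956 ]), 'grip_width': 1.0024420807129506}
```

View pics/scene0.png

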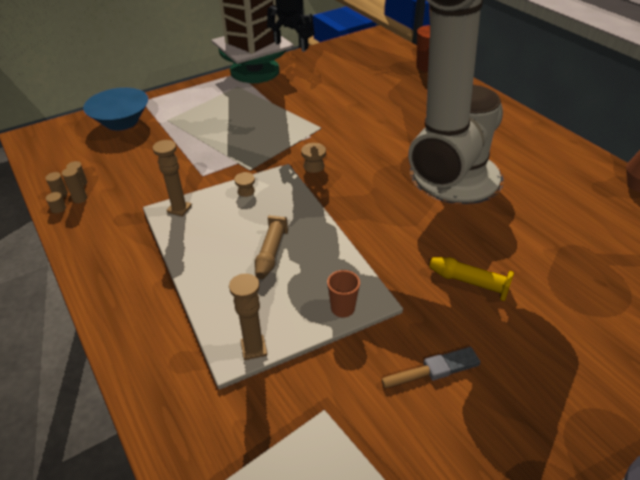

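View pics/top0.png

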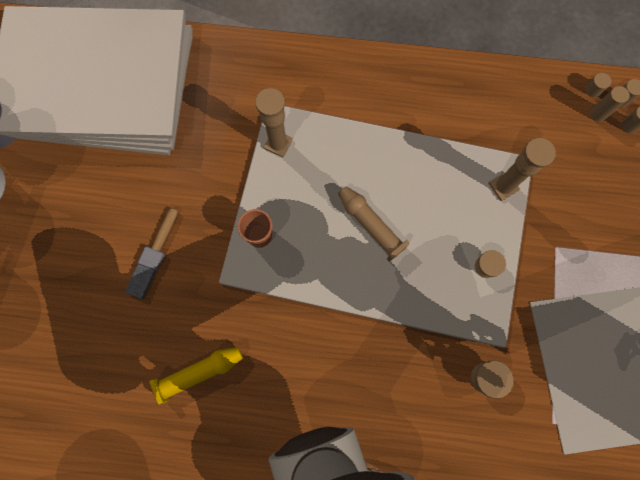

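View pics/wrist0.png

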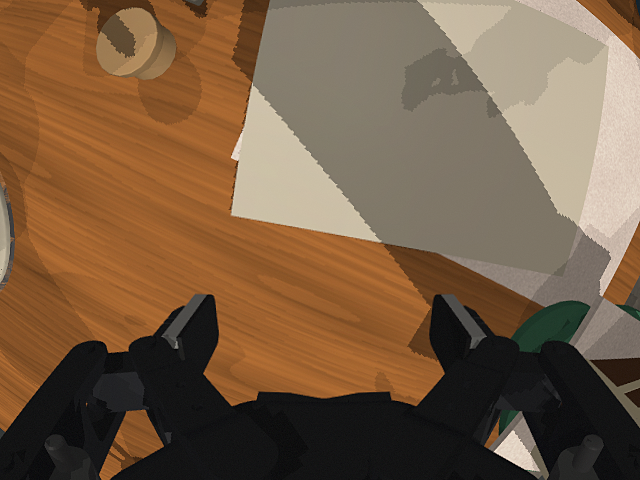

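The top view shows the lying prop (tip ~(345,192), foot ~(398,247)), the small cap on the shelf (491,263), the large look-alike off the shelf (492,379), the tumbler (256,227), and the capped props at (277,145) and (503,188). The scene view agrees. I'll zoom in to measure.

Run:
```python
from h import *
t=load('top0');s=load('scene0')
a=cv2.resize(t['image'][170:290,320:530],None,fx=3.5,fy=3.5,interpolation=cv2.INTER_CUBIC)
cv2.imwrite('pics/ztop.png',a)
b=cv2.resize(s['image'][150:300,200:350],None,fx=4,fy=4,interpolation=cv2.INTER_CUBIC)
cv2.imwrite('pics/zsc.png',b)
for n,u,v,z in [('tip',345,190,.04),('foot',398,247,.04),('bulb',355,203,.04),('cap',491,263,.06),('tumb',256,227,.1),('A',277,145,.016),('B',503,188,.016),('Atop',271,103,.211),('Btop',539,153,.211)]: print(n,plane(t,u,v,z).round(3))
```

```text
tip [0.663 0.07  0.04 ]
foot [ 0.554 -0.051  0.04 ]
bulb [0.637 0.046 0.04 ]
cap [ 0.538 -0.236  0.06 ]
tumb [0.547 0.235 0.1  ]
A [0.758 0.229 0.016]
B [ 0.715 -0.268  0.016]
Atop [0.756 0.224 0.211]
Btop [ 0.714 -0.266  0.211]
```

View pics/ztop.png

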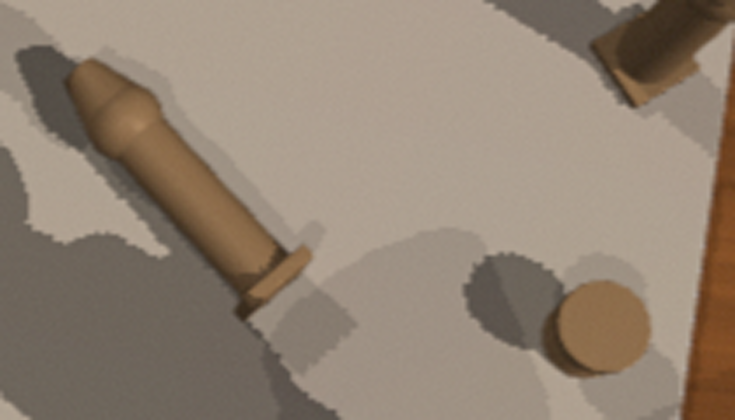

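View pics/zsc.png

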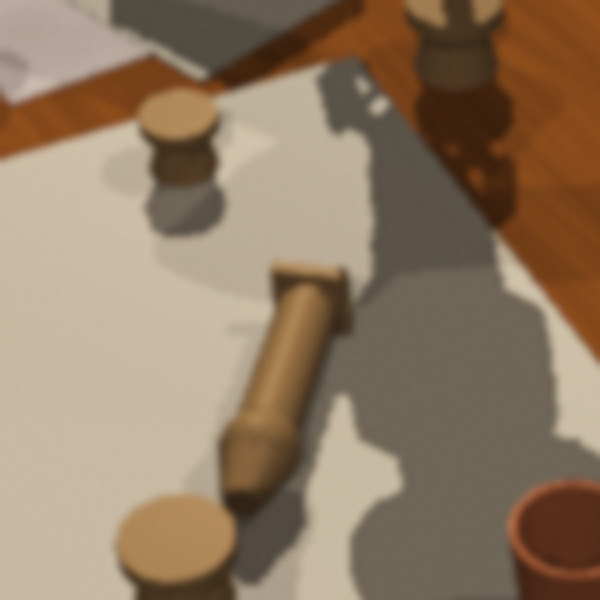

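Run:
```python
from h import *
t=load('top0');s=load('scene0')
T=lambda x,y:(320+x/3.5-.36,170+y/3.5-.36)
S=lambda x,y:(200+x/4-.37,150+y/4-.37)
for n,a,b in [('bulb',(127,124),(259,437)),('captop',(605,326),(179,115)),('tip',(84,72),(241,497))]:
    print(n,tri(ray(t,*T(*a)),ray(s,*S(*b))))
p,q=plane(t,*T(140,139),.04),plane(t,*T(266,268.5),.04)
d=(q-p)/np.linalg.norm(q-p); print('axis foot dir',d,p,q, np.degrees(np.arctan2(d[1],d[0])))
b=plane(t,*T(127,124),.04); print('bulb@.04',b,'foot',b+.136*d,'tip',b-.042*d)
for P in [b+.136*d,b-.042*d,b]: print(proj(t,P),proj(s,P))
print('cap@.06',plane(t,*T(605,326),.06),plane(s,*S(179,115),.06))
```

```text
bulb (array([0.62994561, 0.04381436, 0.04936417]), np.float64(0.00022373174859494172))
captop (array([ 0.53706845, -0.23787151,  0.06129839]), np.float64(0.0024297399190594616))
tip (array([0.65964457, 0.07346357, 0.04404619]), np.float64(0.0034596544384553124))
axis foot dir [-0.65411008 -0.75639937  0.        ] [0.62455997 0.03475698 0.04      ] [ 0.55431051 -0.04647803  0.04      ] -130.85220604851423
bulb@.04 [0.63295743 0.04339395 0.04      ] foot [ 0.54399846 -0.05947636  0.04      ] tip [0.66043005 0.07516273 0.04      ]
(np.float64(401.54795615755944), np.float64(251.9482396453942)) (np.float64(275.37358326052447), np.float64(222.90541609757997))
(np.float64(342.214305780485), np.float64(190.9792532552979)) (np.float64(259.3277605956996), np.float64(275.5351674653208))
(np.float64(355.92571428571426), np.float64(205.06857142857143)) (np.float64(263.4045277465356), np.float64(262.1635101801494))
cap@.06 [ 0.53834659 -0.23912282  0.06      ] [ 0.53572416 -0.23825275  0.06      ]
```

Run:
```python
from h import *
from scipy.spatial.transform import Rotation as R
# check model with start: Rz(q1) * Ry(a) ... tool z at a=0 radial x
u=np.array([.6541,.7564,0]);f=np.array([.544,-.0595,.040]);n=np.cross(u,[0,0,1])
P0=f-[0,0,.024]
for th in range(0,91,10):
  for lean in (th,):
    t=np.radians(th);l=np.radians(lean)
    b=P0+.136*(np.cos(t)*u+np.sin(t)*np.array([0,0,1]))+.024*(-np.sin(t)*u+np.cos(t)*np.array([0,0,1]))
    z=np.sin(l)*u-np.cos(l)*np.array([0,0,1])
    w=b-.22*z; q1=np.arctan2(w[1],w[0])
    zl=R.from_euler('z',-q1).apply(z)
    q5=np.arcsin(zl[1]); a=np.arctan2(-zl[2],zl[0])
    yn=np.cross([0,0,1],0) if 0 else None
    # roll: pitch axis lateral ref
    lat=R.from_euler('z',-q1).inv().apply([0,1,0]); lat=lat-z*(lat@z); lat/=np.linalg.norm(lat)
    y=-n; roll=np.arctan2(np.cross(lat,y)@z,lat@y)
    print(th,b.round(3),'wrist',w.round(3),'q1 %.2f pitch %.2f q5 %.2f roll %.2f (q6=that or +-pi)'%(q1,a,q5,roll))
```

```text
0 [0.633 0.043 0.04 ] wrist [0.633 0.043 0.26 ] q1 0.07 pitch 1.57 q5 0.00 roll -0.79 (q6=that or +-pi)
10 [0.629 0.039 0.063] wrist [0.604 0.01  0.28 ] q1 0.02 pitch 1.45 q5 0.13 roll -0.83 (q6=that or +-pi)
20 [0.622 0.031 0.085] wrist [ 0.573 -0.026  0.292] q1 -0.05 pitch 1.35 q5 0.27 roll -0.87 (q6=that or +-pi)
30 [0.613 0.021 0.105] wrist [ 0.541 -0.063  0.295] q1 -0.12 pitch 1.26 q5 0.43 roll -0.90 (q6=that or +-pi)
40 [0.602 0.008 0.122] wrist [ 0.51  -0.099  0.29 ] q1 -0.19 pitch 1.18 q5 0.59 roll -0.93 (q6=that or +-pi)
50 [ 0.589 -0.007  0.136] wrist [ 0.479 -0.135  0.277] q1 -0.27 pitch 1.10 q5 0.77 roll -0.94 (q6=that or +-pi)
60 [ 0.575 -0.024  0.146] wrist [ 0.45  -0.168  0.256] q1 -0.36 pitch 1.03 q5 0.95 roll -0.93 (q6=that or +-pi)
70 [ 0.56  -0.041  0.152] wrist [ 0.424 -0.198  0.227] q1 -0.44 pitch 0.93 q5 1.13 roll -0.88 (q6=that or +-pi)
80 [ 0.544 -0.06   0.154] wrist [ 0.402 -0.223  0.192] q1 -0.51 pitch 0.71 q5 1.30 roll -0.69 (q6=that or +-pi)
90 [ 0.528 -0.078  0.152] wrist [ 0.384 -0.244  0.152] q1 -0.57 pitch 0.00 q5 1.42 roll -0.00 (q6=that or +-pi)
```

>>> {"method": "drive_tool", "body": {
  "moves": [
    [100, 135, 0, 0, 0, 0.1, 85],
    [200, 270, 0, 0, 0, 0.2, 85],
    [300, 405, 0, 0, 0, 0.3, 85],
    [401, 542, 0, 0, 0, 0.423, 85],
    [401, 542, 0, 0, 0, 0.423, 85],
    [401, 542, 0, 0, 0, 0.423, 85],
    [401, 542, 0, 0, 0, 0.423, 85],
    [401, 542, 0, 0, 0, 0.423, 85],
    [401, 542, 0, 0, 0, 0.423, 85],
    [401, 542, 0, 0, 0, 0.423, 85],
    [401, 542, 0, 0, 0, 0.423, 85],
    [401, 542, 0, 0, 0, 0.423, 85],
    [401, 542, 0, 0, 0, 0.423, 85],
    [401, 542, 0, 0, 0, 0.423, 85],
    [401, 542, 0, 0, 0, 0.423, 85],
    [401, 542, 0, 0, 0, 0.423, 85],
    [401, 542, 0, 0, 0, 0.423, 85]
  ]
}}

```text
t: 1.85
eef_pos: [0.6322, 0.0423, 0.2314]
eef_rot: [[0.655, 0.756, -0.0], [0.756, -0.655, -0.0], [-0.0, -0.0, -1.0]]
wrist_force: [-0.3, -0.8, 0.3]
grip_width: 0.999
```

Run:
```python
from h import *
s=snap('wrist','w1'); st=bot.get_state(); print(st['t'],st['joint_positions'].round(3),st['eef_pos'],st['eef_rot'].round(3).tolist(),s['xyz'],np.round(s['attitude'],3).tolist())
```

```text
1.9 [ 0.067  0.297  0.42   1.693 -0.     2.352] [0.63223262 0.04213196 0.23163145] [[0.655, 0.756, 0.0], [0.756, -0.655, -0.0], [0.0, 0.0, -1.0]] [0.67659398 0.09343361 0.37316112] [[0.756, -0.632, -0.169], [-0.655, -0.73, -0.197], [0.001, 0.26, -0.966]]
```

View pics/w1.png

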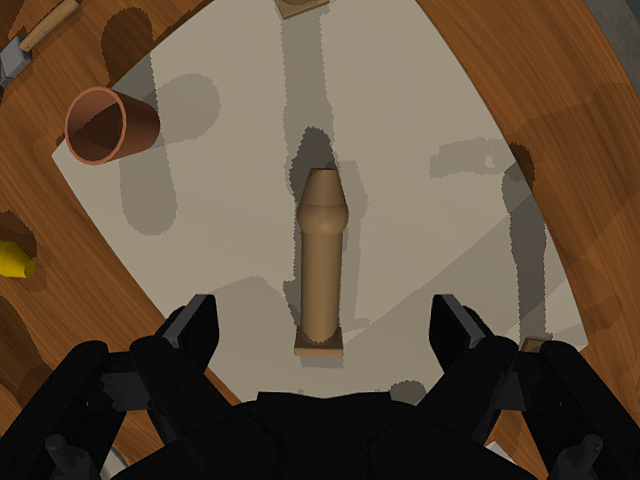

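The wrist view shows the prop lengthwise beneath the gripper: tip (323,170), bulb (323,213), foot edge (319,345–355).

Run:
```python
from h import *
w=load('w1');t=load('top0');s=load('scene0')
for n,u,v,z in [('tip',323.5,168.5,.052),('bulb',323,213,.04),('shaft1',322.5,240,.04),('shaft2',321.2,325,.04),('footTopOuter',319.5,346,.064),('footL',295,350,.05),('footR',343,350,.05)]:
    print(n,plane(w,u,v,z,True).round(4))
a=ray(t,355.9,205.1);b=ray(w,323,213,True);print(tri(a,b)); print(tri(ray(s,264.4,258.9),b))
c=cv2.resize(w['image'][150:370,260:390],None,fx=4,fy=4,interpolation=cv2.INTER_CUBIC)[:,:];cv2.imwrite('pics/zw1.png',cv2.resize(c,None,fx=.68,fy=.68,interpolation=cv2.INTER_AREA))
```

```text
tip [0.6625 0.0768 0.052 ]
bulb [0.635  0.0458 0.04  ]
shaft1 [0.618  0.0269 0.04  ]
shaft2 [ 0.559  -0.0391  0.04  ]
footTopOuter [ 0.551  -0.0459  0.064 ]
footL [ 0.5233 -0.0398  0.05  ]
footR [ 0.56   -0.0715  0.05  ]
(array([0.63448256, 0.04410366, 0.03408593]), np.float64(0.0018229352101706486))
(array([0.63465802, 0.04884741, 0.05540069]), np.float64(0.004831271197415548))
```

View pics/zw1.png

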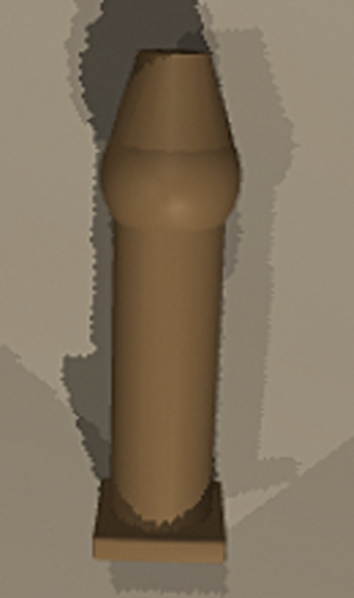

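Run:
```python
from h import *
w=load('w1');t=load('top0');s=load('scene0')
b=plane(w,322.9,215.2,.04,True);f=plane(w,318.7,355.7,.064,True);fi=plane(w,318.7,348.5,.064,True);tp=plane(w,323.7,168.5,.052,True)
print(b,f,fi,tp); 
print(np.linalg.norm((b-f)[:2]),np.linalg.norm((fi-f)[:2]))
print(tri(ray(t,355.9,205.1),ray(w,322.9,215.2,True)))
d=(b-f)[:2];print(np.degrees(np.arctan2(d[1],d[0])))
l,r=plane(w,295,354.5,.064,True),plane(w,342.6,355.9,.064,True);print(l,r,(l+r)/2,np.linalg.norm(l-r))
```

```text
[0.63361142 0.04435759 0.04      ] [ 0.54303167 -0.05386305  0.064     ] [ 0.54854415 -0.04757402  0.064     ] [0.66260649 0.07673655 0.052     ]
0.13361131977863058 0.008362975299101998
(array([0.63342632, 0.04370699, 0.03794382]), np.float64(0.0007091461248154424))
47.31753488382371
[ 0.52635297 -0.0378665   0.064     ] [ 0.56040017 -0.06938034  0.064     ] [ 0.54337657 -0.05362342  0.064     ] 0.046393260269470146
```

>>> {"method": "drive_tool", "body": {
  "moves": [
    [1, 1, -50, 0, 0, -0.022, 85],
    [1, 1, -100, 0, 0, -0.022, 85],
    [1, 1, -150, 0, 0, -0.022, 85],
    [1, 1, -180, 0, 0, -0.022, 85],
    [1, 1, -200, 0, 0, -0.022, 85],
    [1, 1, -213, 0, 0, -0.022, 85],
    [1, 1, -213, 0, 0, -0.022, 85],
    [1, 1, -213, 0, 0, -0.022, 85],
    [1, 1, -213, 0, 0, -0.022, 85]
  ]
}}

```text
t: 2.8
eef_pos: [0.6346, 0.044, 0.0201]
eef_rot: [[0.671, 0.742, 0.003], [0.742, -0.671, 0.0], [0.002, 0.002, -1.0]]
wrist_force: [0.7, 0.3, -0.2]
grip_width: 0.991
```

Run:
```python
from h import *
s=snap('wrist','w2'); snap('scene','s2')
```

```text
(no output)
```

View pics/w2.png

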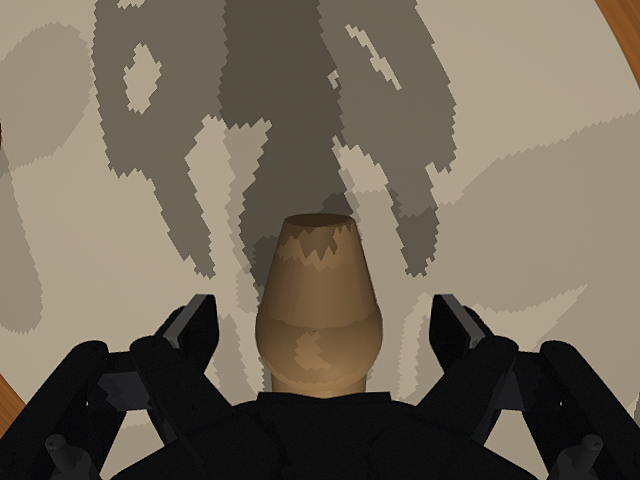

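Bulb (centre about (319,338)) lies between the open pads (200 and 445). I'm closing lightly.

>>> {"method": "drive_tool", "body": {
  "moves": [
    [0, 0, 0, 0, 0, 0, 40],
    [0, 0, 0, 0, 0, 0, 40],
    [0, 0, 0, 0, 0, 0, 40],
    [0, 0, 0, 0, 0, 0, 40],
    [0, 0, 0, 0, 0, 0, 40],
    [0, 0, 0, 0, 0, 0, 40],
    [0, 0, 0, 0, 0, 0, 40],
    [0, 0, 0, 0, 0, 0, 40],
    [0, 0, 0, 0, 0, 0, 40],
    [0, 0, 0, 0, 0, 0, 40]
  ],
  "force": 20
}}

```text
t: 3.9
eef_pos: [0.6338, 0.0443, 0.0186]
eef_rot: [[0.67, 0.742, 0.0], [0.742, -0.67, 0.0], [0.001, 0.0, -1.0]]
wrist_force: [0.0, 2.3, 5.6]
grip_width: 0.552
```

```bash
cat > plan.py <<'E'
from h import *
from scipy.spatial.transform import Rotation as R
h=np.radians(47.8);u=np.array([np.cos(h),np.sin(h),0]);Z=np.array([0,0,1.]);n=np.cross(u,Z)
b0=None
def pt(t):  # bulb displacement from lying
    return .136*(np.cos(t)*u+np.sin(t)*Z)+.024*(-np.sin(t)*u+np.cos(t)*Z)-(.136*u+.024*Z)
def tool(t,l,off=.023): # tcp displacement
    zt=np.sin(l)*u-np.cos(l)*Z
    return pt(t)+off*(zt+Z)
E
python3 - <<'E'
from plan import *
st=bot.get_state();print(st['eef_pos'],st['wrist_force'])
snap('wrist','w3')
for th in range(0,91,5):
    t=np.radians(th);l=min(t,np.radians(90)); print(th,(tool(t,l)*1000).round(1),'rv',(n*l).round(3),(tool(t,np.radians(75))*1000).round(1))
E
```

```text
[0.63382042 0.04434529 0.01857014] [0.02350302 2.31218124 5.62028586]
0 [0. 0. 0.] rv [ 0. -0.  0.] [14.9 16.5 17. ]
5 [-0.4 -0.4 11.8] rv [ 0.065 -0.059  0.   ] [13.2 14.5 28.8]
10 [-1.5 -1.7 23.6] rv [ 0.129 -0.117  0.   ] [10.7 11.8 40.3]
15 [-3.3 -3.6 35.2] rv [ 0.194 -0.176  0.   ] [ 7.6  8.4 51.4]
20 [-5.7 -6.3 46.5] rv [ 0.259 -0.234  0.   ] [ 3.9  4.3 62.1]
25 [-8.8 -9.8 57.4] rv [ 0.323 -0.293  0.   ] [-0.4 -0.5 72.3]
30 [-12.6 -13.9  67.9] rv [ 0.388 -0.352  0.   ] [-5.4 -5.9 81.8]
35 [-16.9 -18.6  77.8] rv [ 0.453 -0.41   0.   ] [-10.8 -12.   90.7]
40 [-21.8 -24.   87.2] rv [ 0.517 -0.469  0.   ] [-16.8 -18.5  98.9]
45 [-27.2 -30.   95.9] rv [ 0.582 -0.528  0.   ] [-23.2 -25.6 106.2]
50 [-33.1 -36.6 103.8] rv [ 0.646 -0.586  0.   ] [-30.1 -33.2 112.7]
55 [-39.5 -43.6 111. ] rv [ 0.711 -0.645  0.   ] [-37.2 -41.1 118.2]
60 [-46.3 -51.  117.3] rv [ 0.776 -0.703  0.   ] [-44.7 -49.3 122.8]
65 [-53.4 -58.8 122.7] rv [ 0.84  -0.762  0.   ] [-52.4 -57.8 126.4]
70 [-60.7 -67.  127.1] rv [ 0.905 -0.821  0.   ] [-60.3 -66.5 129.1]
75 [-68.4 -75.4 130.6] rv [ 0.97  -0.879  0.   ] [-68.4 -75.4 130.6]
80 [-76.2 -84.  133.1] rv [ 1.034 -0.938  0.   ] [-76.4 -84.3 131.1]
85 [-84.1 -92.7 134.6] rv [ 1.099 -0.997  0.   ] [-84.5 -93.2 130.6]
90 [ -92.  -101.5  135. ] rv [ 1.164 -1.055  0.   ] [ -92.6 -102.1  129. ]
```

View pics/w3.png

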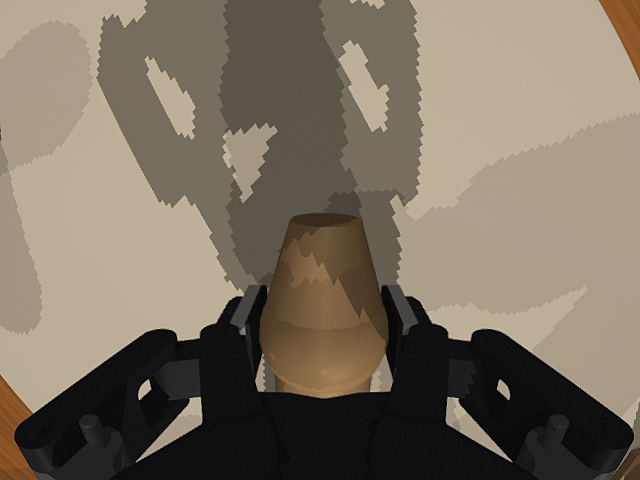

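>>> {"method": "drive_tool", "body": {
  "moves": [
    [0, 0, 12, 0.065, -0.059, 0, 40],
    [-1.5, -1.7, 23.5, 0.129, -0.117, 0, 40],
    [-3.3, -3.6, 35, 0.194, -0.176, 0, 40],
    [-5.7, -6.3, 46.5, 0.259, -0.234, 0, 40],
    [-8.8, -9.8, 57.4, 0.323, -0.293, 0, 40],
    [-12.6, -13.9, 67.9, 0.388, -0.352, 0, 40],
    [-16.9, -18.6, 77.8, 0.453, -0.41, 0, 40],
    [-21.8, -24, 87.2, 0.517, -0.469, 0, 40],
    [-21.8, -24, 87.2, 0.517, -0.469, 0, 40],
    [-21.8, -24, 87.2, 0.517, -0.469, 0, 40]
  ]
}}

```text
t: 4.95
eef_pos: [0.6113, 0.0195, 0.1045]
eef_rot: [[0.516, 0.74, 0.431], [0.569, -0.672, 0.474], [0.64, 0.0, -0.768]]
wrist_force: [-0.7, -0.2, -2.9]
grip_width: 0.551
```

Run:
```python
from h import *
s=snap('scene','s4'); st=bot.get_state();print(st['joint_positions'].round(2),st['eef_pos'],st['wrist_force'])
cv2.imwrite('pics/zs4.png',cv2.resize(s['image'][120:320,160:400],None,fx=3,fy=3))
```

```text
[-0.23 -0.14 -0.44  0.89  0.59  2.19] [0.61157839 0.01990978 0.10448773] [ 0.50088576  0.31969542 -3.11680335]
```

View pics/zs4.png

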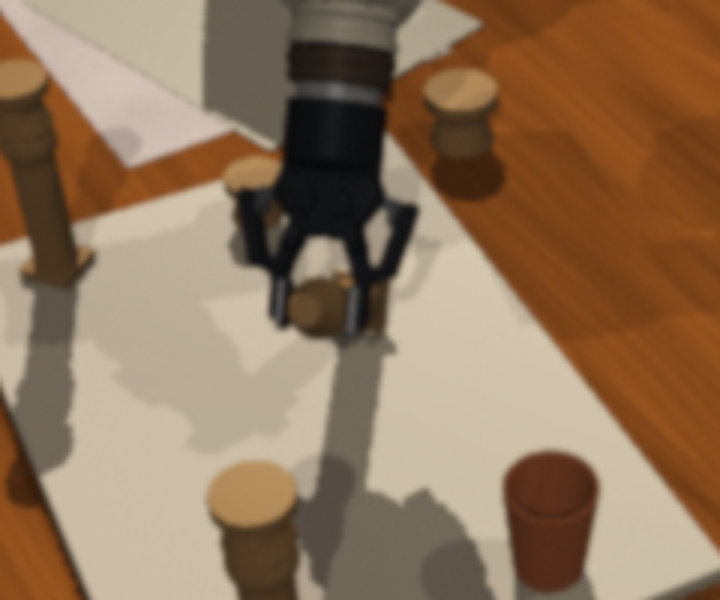

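>>> {"method": "drive_tool", "body": {
  "moves": [
    [-5.4, -6, 8.7, 0.065, -0.059, 0, 40],
    [-11.3, -12.6, 16.6, 0.129, -0.117, 0, 40],
    [-17.7, -19.6, 23.8, 0.194, -0.176, 0, 40],
    [-24.5, -27, 30.1, 0.259, -0.234, 0, 40],
    [-31.6, -34.8, 35.5, 0.323, -0.293, 0, 40],
    [-31.6, -34.8, 35.5, 0.323, -0.293, 0, 40],
    [-31.6, -34.8, 35.5, 0.323, -0.293, 0, 40]
  ]
}}

```text
t: 5.7
eef_pos: [0.5805, -0.0142, 0.141]
eef_rot: [[0.284, 0.742, 0.608], [0.314, -0.671, 0.672], [0.906, 0.0, -0.424]]
wrist_force: [-2.3, 2.9, 1.6]
grip_width: 0.545
```

Run:
```python
from h import *
s=snap('scene','s5'); st=bot.get_state();print(st['joint_positions'].round(2),st['eef_pos'],st['wrist_force'])
a=cv2.resize(s['image'][120:320,160:400],None,fx=2.5,fy=2.5)
w=snap('wrist','w5')
cv2.imwrite('pics/zs5.png',a)
```

```text
[-0.47 -0.25 -0.67  0.63  1.06  2.15] [ 0.58060358 -0.01402429  0.14096764] [-1.45058621  2.99273548  1.69499703]
```

View pics/zs5.png

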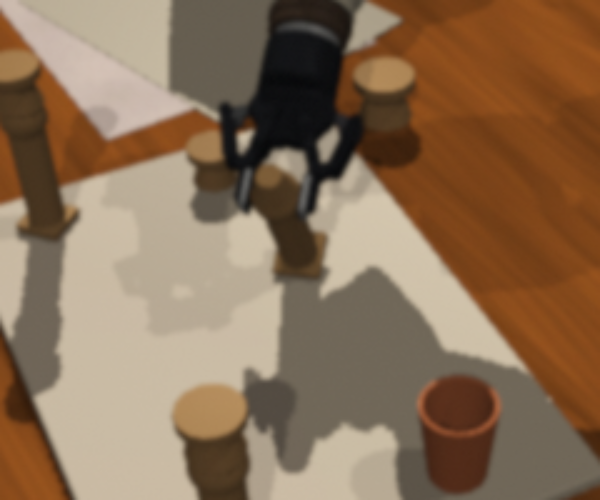

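View pics/w5.png

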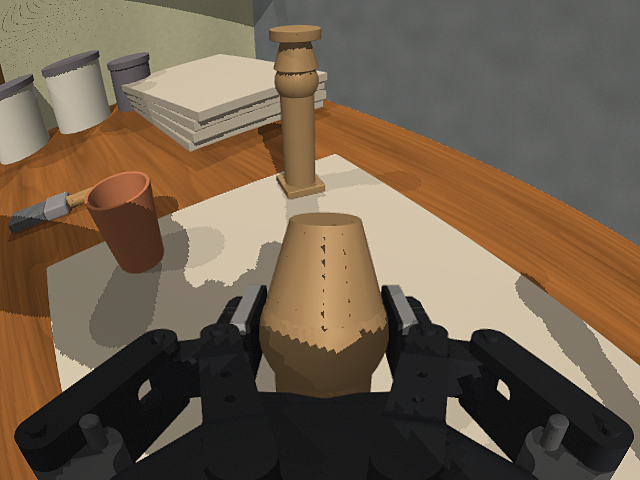

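>>> {"method": "drive_tool", "body": {
  "moves": [
    [-3.6, -4, 2.7, 0.032, -0.029, 0, 40],
    [-7.3, -8.2, 4.9, 0.065, -0.059, 0, 40],
    [-11.1, -12.3, 6.8, 0.097, -0.088, 0, 40],
    [-15, -16.6, 8.4, 0.129, -0.117, 0, 40],
    [-19, -21, 9.8, 0.162, -0.147, 0, 40],
    [-22.8, -25.2, 10.8, 0.194, -0.176, 0, 40],
    [-22.8, -25.2, 10.8, 0.194, -0.176, 0, 40],
    [-22.8, -25.2, 10.8, 0.194, -0.176, 0, 40]
  ]
}}

```text
t: 6.6
eef_pos: [0.558, -0.0398, 0.1515]
eef_rot: [[0.117, 0.741, 0.662], [0.131, -0.672, 0.729], [0.984, 0.002, -0.176]]
wrist_force: [0.5, -0.0, -1.4]
grip_width: 0.546
```

Run:
```python
from h import *
s=snap('scene','s6'); st=bot.get_state();print(st['joint_positions'].round(2),st['eef_pos'],st['wrist_force'])
a=cv2.resize(s['image'][150:280,200:360],None,fx=4,fy=4,interpolation=cv2.INTER_CUBIC)
w=snap('top','t6')
cv2.imwrite('pics/zs6.png',a)
```

```text
[-0.59 -0.24 -0.82  0.3   1.34  2.27] [ 0.5579821  -0.03974494  0.15153292] [ 0.56465318 -0.44734737 -1.71468166]
```

View pics/zs6.png

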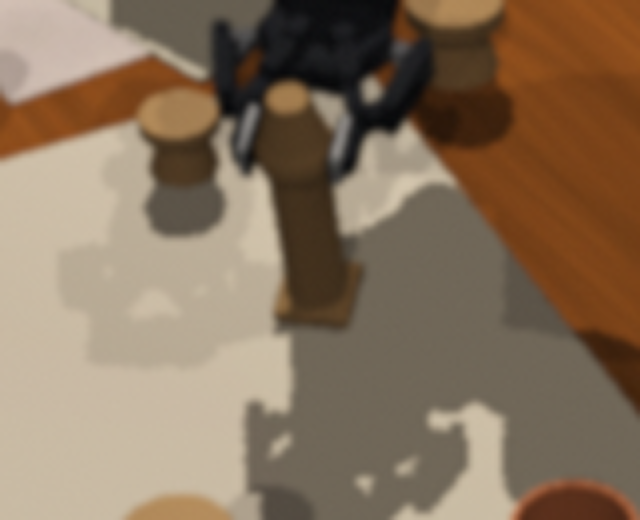

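View pics/t6.png

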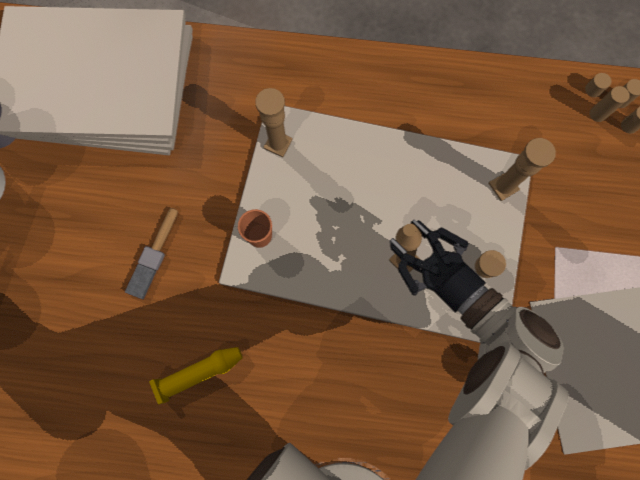

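Run:
```python
from plan import *
r=np.radians; base=tool(r(80),r(80))*1000
for th,l in [(82,82),(84,84),(86,84),(88,84),(90,84)]: print(th,l,(tool(r(th),r(l))*1000-base).round(1),(n*r(l-80)).round(3))
```

```text
82 82 [-3.2 -3.5  0.7] [ 0.026 -0.023  0.   ]
84 84 [-6.3 -7.   1.3] [ 0.052 -0.047  0.   ]
86 84 [ -9.5 -10.5   0.8] [ 0.052 -0.047  0.   ]
88 84 [-12.8 -14.1   0.2] [ 0.052 -0.047  0.   ]
90 84 [-16.  -17.6  -0.5] [ 0.052 -0.047  0.   ]
```

>>> {"method": "drive_tool", "body": {
  "moves": [
    [-3.2, -3.5, 0.5, 0.026, -0.023, 0, 40],
    [-6.3, -7, 0.9, 0.052, -0.047, 0, 40],
    [-9.5, -10.5, 0.4, 0.052, -0.047, 0, 40],
    [-12.8, -14.1, -0.3, 0.052, -0.047, 0, 40],
    [-16, -17.6, -1.2, 0.052, -0.047, 0, 40],
    [-16, -17.6, -1.2, 0.052, -0.047, 0, 40],
    [-16, -17.6, -1.2, 0.052, -0.047, 0, 40]
  ]
}}

```text
t: 7.4
eef_pos: [0.5419, -0.0573, 0.1509]
eef_rot: [[0.069, 0.741, 0.668], [0.079, -0.672, 0.737], [0.994, 0.002, -0.105]]
wrist_force: [-0.7, 0.6, 1.0]
grip_width: 0.547
```

Run:
```python
from h import *
s=snap('scene','s7'); st=bot.get_state();print(st['joint_positions'].round(2),st['eef_pos'],st['eef_rot'].round(3).tolist(),st['wrist_force'],st['torque'])
a=cv2.resize(s['image'][150:280,200:360],None,fx=4,fy=4,interpolation=cv2.INTER_CUBIC)
cv2.imwrite('pics/zs7.png',a)
w=snap('wrist','w7')
```

```text
[-0.65 -0.21 -0.85  0.25  1.44  2.26] [ 0.54180081 -0.05729057  0.15089808] [[0.069, 0.741, 0.668], [0.079, -0.672, 0.737], [0.995, 0.002, -0.105]] [-0.86238901  0.51295082  1.94926823] [-0.42416152  0.24417788  0.02116227]
```

View pics/zs7.png

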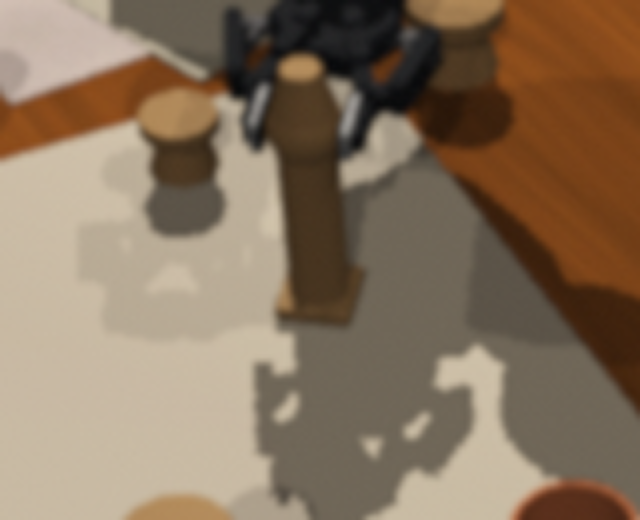

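View pics/w7.png

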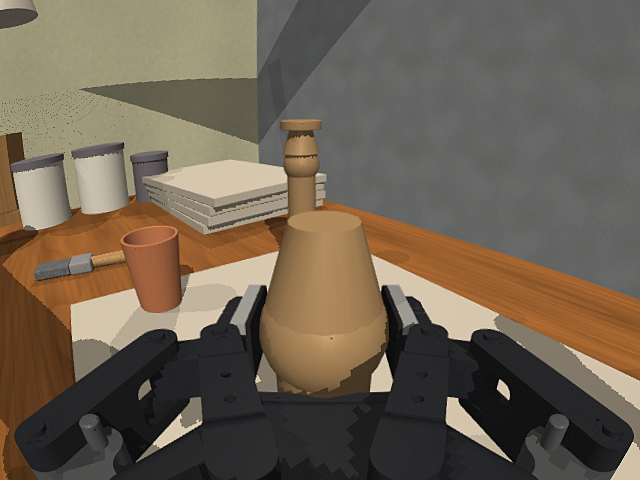

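Run:
```python
from h import *
s=load('s7');w=load('w7');st=bot.get_state()
tip=tri(ray(s,200+301/4-.37,150+66/4-.37),ray(w,325,221,True));print(tip)
z=st['eef_rot'][:,2];b=st['eef_pos']-.023*z;print('bulb',b)
v=tip[0]-b;print(v,np.linalg.norm(v),'tilt deg',v/np.linalg.norm(v))
for q in [(272,310),(288,273),(366,268),(352,325)]: print(plane(s,200+q[0]/4-.37,150+q[1]/4-.37,.02))
```

```text
(array([ 0.52621923, -0.07420619,  0.19431525]), np.float64(0.001236399966543859))
bulb [ 0.52636688 -0.074212    0.15326134]
[-1.47649932e-04  5.80835095e-06  4.10539055e-02] 0.041054171404062374 tilt deg [-3.59646600e-03  1.41480165e-04  9.99993523e-01]
[ 0.55793497 -0.07664995  0.02      ]
[ 0.53256325 -0.10189603  0.02      ]
[ 0.48874626 -0.07893362  0.02      ]
[ 0.52322044 -0.03736792  0.02      ]
```

Tip triangulates directly above the bulb at z = 0.194, so the prop is upright within about 1°. Releasing slowly.

>>> {"method": "drive_tool", "body": {
  "moves": [
    [0, 0, 0, 0, 0, 0, 48],
    [0, 0, 0, 0, 0, 0, 50],
    [0, 0, 0, 0, 0, 0, 53],
    [0, 0, 0, 0, 0, 0, 60],
    [0, 0, 0, 0, 0, 0, 75],
    [0, 0, 0, 0, 0, 0, 85],
    [0, 0, 0, 0, 0, 0, 85],
    [0, 0, 0, 0, 0, 0, 85]
  ]
}}

```text
t: 8.3
eef_pos: [0.5415, -0.0574, 0.1506]
eef_rot: [[0.069, 0.741, 0.668], [0.078, -0.672, 0.737], [0.995, 0.002, -0.104]]
wrist_force: [0.3, -0.0, 0.1]
grip_width: 0.993
```

Run:
```python
from h import *
s=snap('scene','s8')
cv2.imwrite('pics/zs8.png',cv2.resize(s['image'][150:280,200:360],None,fx=4,fy=4,interpolation=cv2.INTER_CUBIC))
w=snap('wrist','w8')
```

View pics/zs8.png

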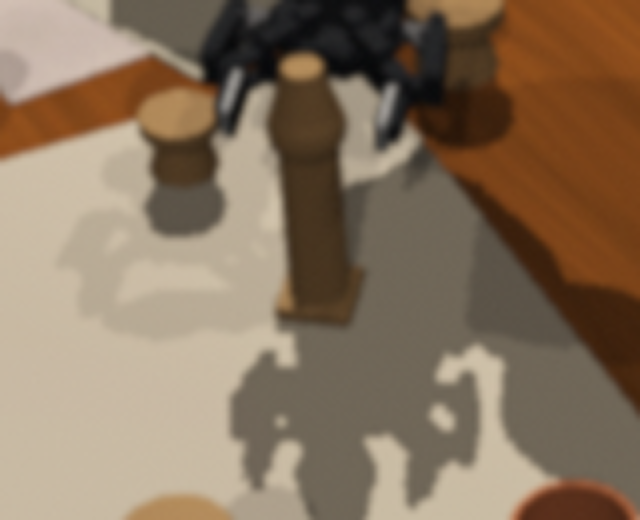

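View pics/w8.png

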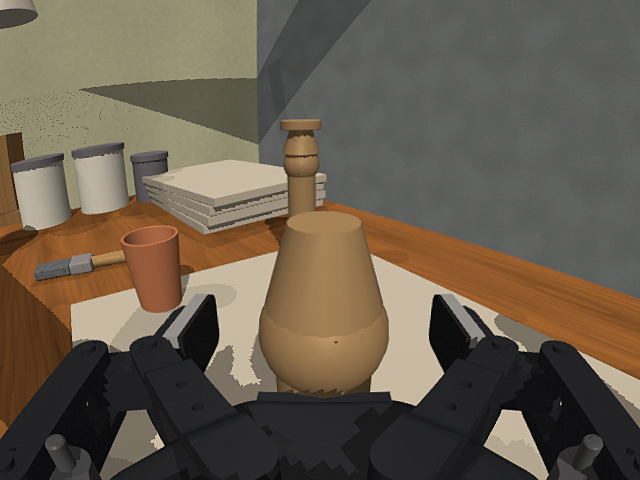

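The prop stands free: its tip is still at (325,221) in the wrist view. I'll lift straight up, since the open fingers straddle the narrower head, to keep joint 5 off its limit.

>>> {"method": "drive_tool", "body": {
  "moves": [
    [0, 0, 10, 0, 0, 0, 85],
    [0, 0, 25, 0, 0, 0, 85],
    [0, 0, 45, 0, 0, 0, 85],
    [0, 0, 65, 0, 0, 0, 85],
    [0, 0, 90, 0, 0, 0, 85],
    [0, 0, 110, 0, 0, 0, 85],
    [0, 0, 110, 0, 0, 0, 85]
  ]
}}

```text
t: 9.1
eef_pos: [0.5419, -0.0577, 0.2649]
eef_rot: [[0.064, 0.741, 0.668], [0.082, -0.671, 0.737], [0.995, 0.008, -0.104]]
wrist_force: [0.1, 0.3, 0.2]
grip_width: 0.993
```

Run:
```python
from h import *
s=snap('scene','s9');st=bot.get_state();print(st['joint_positions'].round(2),st['eef_pos'])
cv2.imwrite('pics/zs9.png',cv2.resize(s['image'][100:280,200:380],None,fx=3,fy=3,interpolation=cv2.INTER_CUBIC))
```

```text
[-0.65 -0.36 -0.72  0.52  1.44  2.26] [ 0.5416864  -0.05756948  0.26270022]
```

View pics/zs9.png

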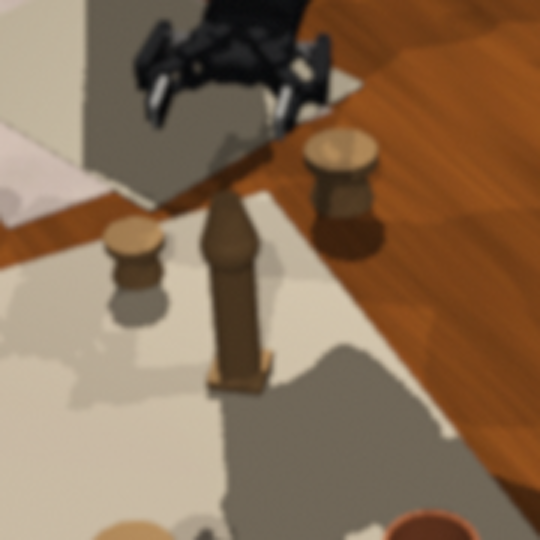

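>>> {"method": "drive_tool", "body": {
  "moves": [
    [-1, -18, 10, -0.109, 0.099, 0, 85],
    [-1, -36, 20, -0.217, 0.197, 0, 85],
    [-1, -54, 20, -0.326, 0.296, 0, 85],
    [-2, -72, 20, -0.434, 0.394, 0, 85],
    [-2, -90, 20, -0.543, 0.493, 0, 85],
    [-3, -108, 20, -0.652, 0.591, 0, 85],
    [-3, -126, 20, -0.76, 0.69, 0, 85],
    [-4, -144, 20, -0.869, 0.788, 0, 85],
    [-4, -162, 20, -0.977, 0.887, 0, 85],
    [-4.5, -181, 20, -1.086, 0.985, 0, 85],
    [-4.5, -181, 20, -1.086, 0.985, 0, 85],
    [-4.5, -181, 20, -1.086, 0.985, 0, 85],
    [-4.5, -181, 20, -1.086, 0.985, 0, 85]
  ]
}}

```text
t: 10.45
eef_pos: [0.5379, -0.2373, 0.2789]
eef_rot: [[0.669, 0.743, -0.003], [0.743, -0.669, 0.001], [-0.001, -0.002, -1.0]]
wrist_force: [0.6, 0.5, 0.3]
grip_width: 0.994
```

Run:
```python
from h import *
s=snap('wrist','w10');snap('top','t10');snap('scene','s10');st=bot.get_state();print(st['joint_positions'].round(2),st['eef_pos'],st['eef_rot'].round(3).tolist())
```

```text
[-0.42  0.21  0.41  1.77  0.    1.89] [ 0.5367289  -0.23853716  0.27991785] [[0.671, 0.742, -0.0], [0.742, -0.671, 0.001], [0.001, -0.001, -1.0]]
```

View pics/w10.png

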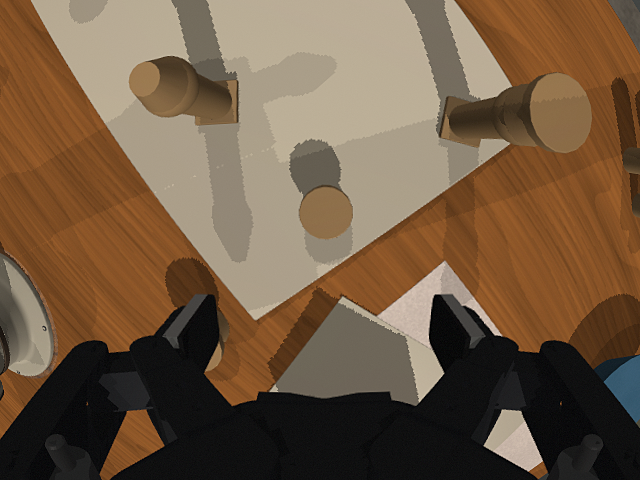

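View pics/t10.png

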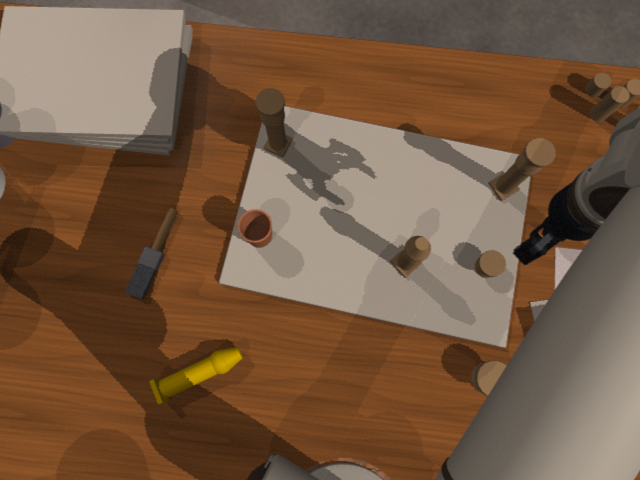

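View pics/s10.png

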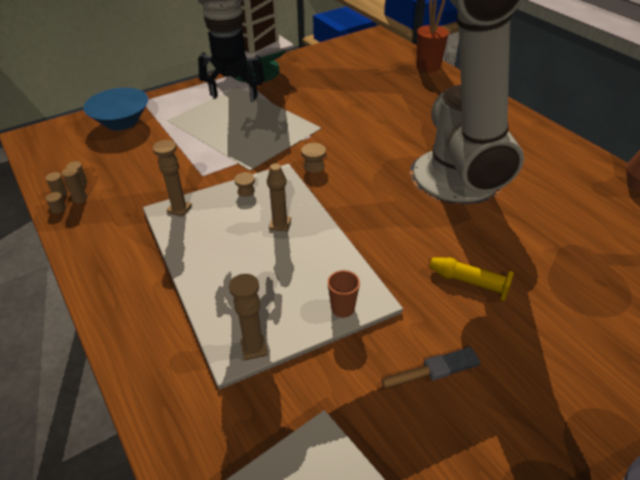

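The prop stands: tip at wrist (144,79), top (419,243). The cap's top is at wrist (326,212). I'll triangulate both more carefully.

Run:
```python
from h import *
w=load('w10');t=load('t10');s=load('s10')
a=cv2.resize(w['image'][40:130,110:250],None,fx=4,fy=4,interpolation=cv2.INTER_CUBIC)
b=cv2.resize(w['image'][170:260,280:380],None,fx=4,fy=4,interpolation=cv2.INTER_CUBIC)
c=cv2.resize(t['image'][220:290,385:515],None,fx=4,fy=4,interpolation=cv2.INTER_CUBIC)
d=cv2.resize(s['image'][155:240,225:305],None,fx=4,fy=4,interpolation=cv2.INTER_CUBIC)
can=np.zeros((600,970,3),np.uint8)
can=np.zeros((700,1000,3),np.uint8)
cv2.imwrite('pics/za.png',np.hstack([a,cv2.copyMakeBorder(b[:360],0,0,0,0,0)])[:,:960][:, :])
cv2.imwrite('pics/zc.png',c);cv2.imwrite('pics/zd.png',d)
cv2.imwrite('pics/za.png',a);cv2.imwrite('pics/zb.png',b)
```

```text
(no output)
```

View pics/za.png

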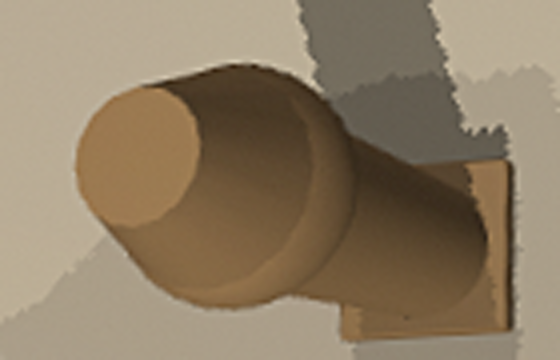

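View pics/zb.png

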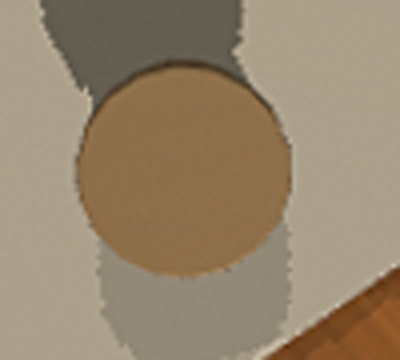

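View pics/zc.png

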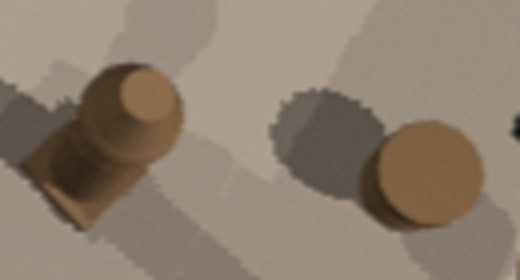

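View pics/zd.png

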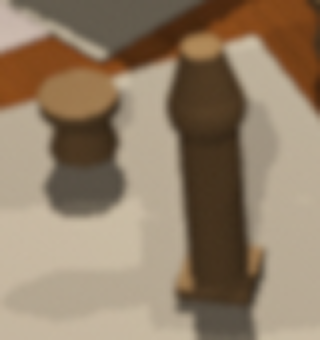

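Run:
```python
from h import *
w=load('w10');t=load('t10');s=load('s10')
f=lambda o,p:(o[0]+p[0]/4-.37,o[1]+p[1]/4-.37)
tip={'w':f((110,40),(138,157)),'t':f((385,220),(148,95)),'s':f((225,155),(202,46))}
cap={'w':f((280,170),(185,171)),'t':f((385,220),(431,173)),'s':f((225,155),(79,95))}
for n,q,z in(('tip',tip,.194),('cap',cap,.060)):
    r={'w':ray(w,*q['w'],True),'t':ray(t,*q['t']),'s':ray(s,*q['s'])}
    for k in('wt','ws','ts'): print(n,k,tri(r[k[0]],r[k[1]]))
    for k in r: o,d=r[k]; print(k,(o+d*(z-o[2])/d[2]).round(4))
# bulb centre & foot
print('bulb',tri(ray(w,*f((110,40),(241,186)),True),ray(t,*f((385,220),(131,113)))))
fc=[(345,340),(512,328),(510,158)]
P=[plane(w,*f((110,40),p),.026,True) for p in fc]; print('foot c @.026',(P[0]+P[2])/2,[np.linalg.norm(P[i]-P[i+1]) for i in (0,1)])
```

```text
tip wt (array([ 0.52854142, -0.07256957,  0.19294602]), np.float64(0.0004924014046417493))
tip ws (array([ 0.52715973, -0.07289658,  0.19440716]), np.float64(0.0030790110414309247))
tip ts (array([ 0.52720944, -0.07128825,  0.1965519 ]), np.float64(0.0015735207712969084))
w [ 0.5286 -0.0733  0.194 ]
t [ 0.5285 -0.0722  0.194 ]
s [ 0.5252 -0.0737  0.194 ]
cap wt (array([ 0.53878927, -0.23947422,  0.05745175]), np.float64(0.0004782436960871128))
cap ws (array([ 0.53760018, -0.23827054,  0.06034033]), np.float64(0.0034897334254867457))
cap ts (array([ 0.53697076, -0.23776055,  0.06126627]), np.float64(0.002134484372677017))
w [ 0.5392 -0.2389  0.06  ]
t [ 0.5381 -0.2389  0.06  ]
s [ 0.5357 -0.2383  0.06  ]
bulb (array([ 0.52951246, -0.0728529 ,  0.15086679]), np.float64(0.000803278585451512))
foot c @.026 [ 0.52942545 -0.07375678  0.026     ] [np.float64(0.04747621017230553), np.float64(0.04666564920413164)]
```

>>> {"method": "drive_tool", "body": {
  "moves": [
    [1, 0, -50, 0, 0, 0, 85],
    [1, 0, -100, 0, 0, 0, 85],
    [1, 0, -150, 0, 0, 0, 85],
    [1, 0, -190, 0, 0, 0, 85],
    [1, 0, -220, 0, 0, 0, 85],
    [1, 0, -240, 0, 0, 0, 85],
    [1, 0, -250, 0, 0, 0, 85],
    [1, 0, -250, 0, 0, 0, 85],
    [1, 0, -250, 0, 0, 0, 75],
    [1, 0, -250, 0, 0, 0, 60],
    [1, 0, -250, 0, 0, 0, 50],
    [1, 0, -250, 0, 0, 0, 45],
    [1, 0, -250, 0, 0, 0, 45],
    [1, 0, -250, 0, 0, 0, 45],
    [1, 0, -250, 0, 0, 0, 45]
  ],
  "force": 20
}}

```text
t: 12.1
eef_pos: [0.5387, -0.2388, 0.0322]
eef_rot: [[0.671, 0.742, 0.002], [0.742, -0.671, -0.001], [0.001, 0.002, -1.0]]
wrist_force: [-0.3, -0.3, 6.1]
grip_width: 0.623
```

Run:
```python
from h import *
s=snap('wrist','w11');st=bot.get_state();print(st['eef_pos'],st['wrist_force'])
```

```text
[ 0.53869488 -0.23884024  0.03214831] [-1.60937004 -0.6469931   6.77933586]
```

View pics/w11.png

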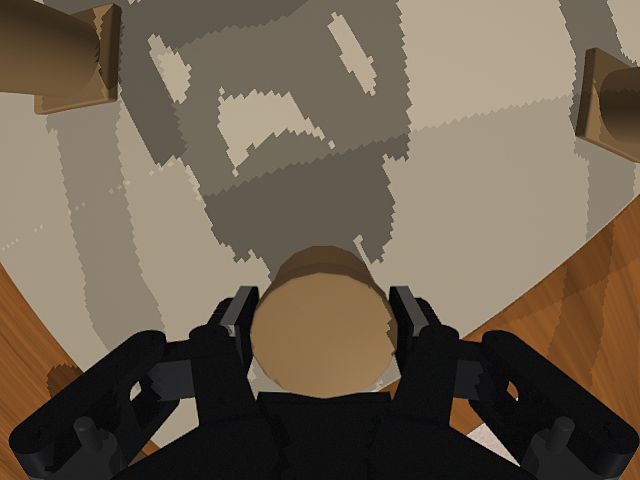

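>>> {"method": "drive_tool", "body": {
  "moves": [
    [0, 0, 20, 0, 0, 0, 45],
    [0, 0, 60, 0, 0, 0, 45],
    [0, 0, 100, 0, 0, 0, 45],
    [0, 0, 140, 0, 0, 0, 45],
    [0, 0, 180, 0, 0, 0, 45],
    [0, 0, 210, 0, 0, 0, 45],
    [-1, 20, 210, 0, 0, 0, 45],
    [-3, 50, 210, 0, 0, 0, 45],
    [-5, 85, 210, 0, 0, 0, 45],
    [-8, 125, 210, 0, 0, 0, 45],
    [-9, 150, 210, 0, 0, 0, 45],
    [-10, 166, 210, 0, 0, 0, 45],
    [-10, 166, 210, 0, 0, 0, 45],
    [-10, 166, 210, 0, 0, 0, 45],
    [-10, 166, 210, 0, 0, 0, 45]
  ]
}}

```text
t: 13.65
eef_pos: [0.5281, -0.0733, 0.2405]
eef_rot: [[0.671, 0.741, -0.0], [0.741, -0.671, -0.0], [-0.0, 0.0, -1.0]]
wrist_force: [0.0, -0.4, -0.4]
grip_width: 0.621
```

Run:
```python
from h import *
w=snap('wrist','w12');t=snap('top','t12');s=snap('scene','s12');st=bot.get_state();print(st['eef_pos'],st['wrist_force'])
cv2.imwrite('pics/zs12.png',cv2.resize(s['image'][90:240,205:355],None,fx=4,fy=4,interpolation=cv2.INTER_CUBIC))
```

```text
[ 0.52799773 -0.07327353  0.24042476] [ 0.63587258  0.30791955 -0.9916987 ]
```

View pics/w12.png

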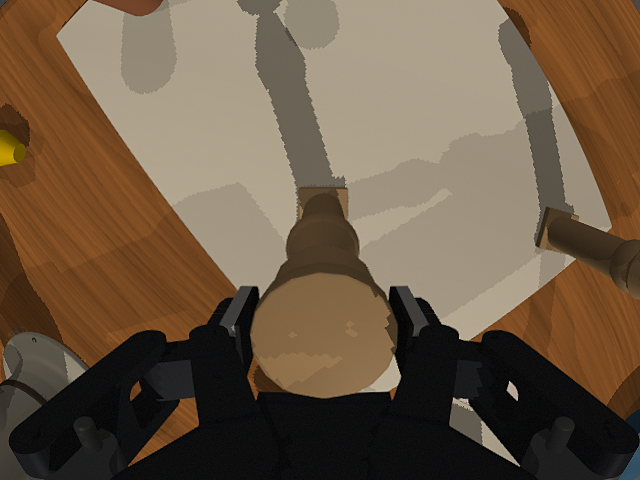

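View pics/zs12.png

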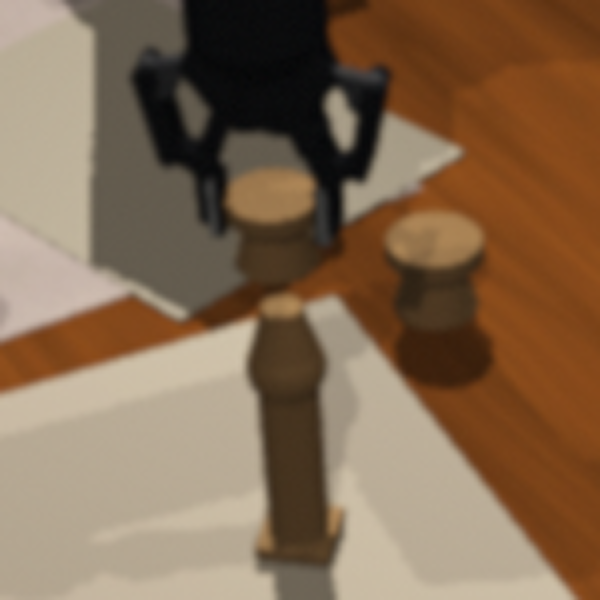

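View pics/t12.png

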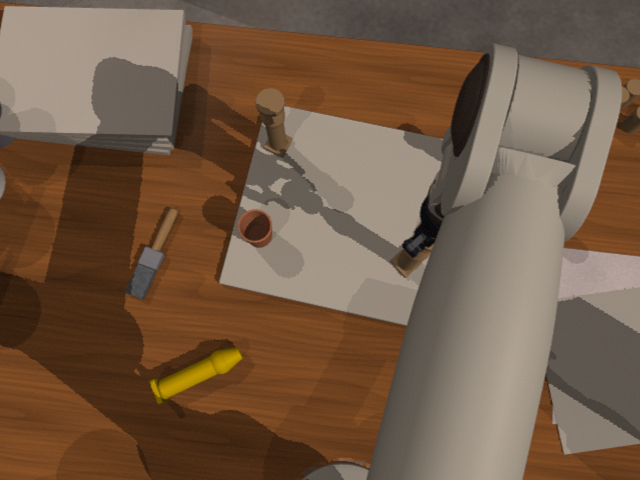

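Run:
```python
from h import *
w=load('w12');s=load('s12')
im=w['image'][260:400,245:405]; cv2.imwrite('pics/zw12.png',cv2.resize(im,None,fx=4,fy=4,interpolation=cv2.INTER_CUBIC))
for v in (334,336,338): print(v,tri(ray(w,323.5,v,True),ray(s,205+271/4-.37,90+197/4-.37)),plane(w,323.5,v,.270,True))
print(plane(s,205+271/4-.37,90+197/4-.37,.270), plane(s,205+282/4-.37,90+305/4-.37,.194))
```

```text
334 (array([ 0.53004744, -0.06957392,  0.27063288]), np.float64(0.0025948318587830184)) [ 0.53112077 -0.07010769  0.27      ]
336 (array([ 0.52942083, -0.07048112,  0.26997331]), np.float64(0.0022754103227653247)) [ 0.53058473 -0.0706993   0.27      ]
338 (array([ 0.52878547, -0.07140075,  0.26930672]), np.float64(0.0019504570946586074)) [ 0.53004539 -0.07129455  0.27      ]
[ 0.52820503 -0.07046504  0.27      ] [ 0.52469239 -0.07457158  0.194     ]
```

View pics/zw12.png

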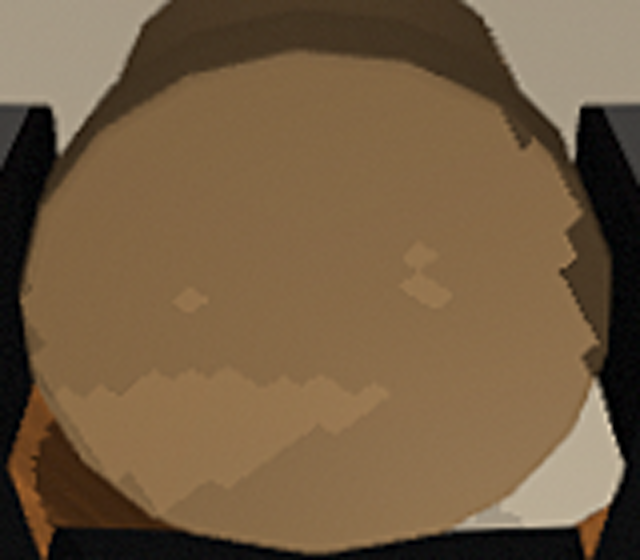

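Two views agree that the cap sits about 2–3 mm toward +x and +y of the prop's axis. I'll correct that and lower part way, leaving clearance.

>>> {"method": "drive_tool", "body": {
  "moves": [
    [-2.3, -2.7, 0, 0, 0, 0, 45],
    [-2.3, -2.7, -10, 0, 0, 0, 45],
    [-2.3, -2.7, -20, 0, 0, 0, 45],
    [-2.3, -2.7, -30, 0, 0, 0, 45],
    [-2.3, -2.7, -38, 0, 0, 0, 45],
    [-2.3, -2.7, -44, 0, 0, 0, 45],
    [-2.3, -2.7, -44, 0, 0, 0, 45],
    [-2.3, -2.7, -44, 0, 0, 0, 45]
  ]
}}

```text
t: 14.6
eef_pos: [0.5257, -0.0751, 0.1967]
eef_rot: [[0.671, 0.742, 0.0], [0.742, -0.671, -0.0], [0.0, 0.0, -1.0]]
wrist_force: [0.2, -0.4, -0.7]
grip_width: 0.621
```

Run:
```python
from h import *
w=snap('wrist','w13');s=snap('scene','s13');st=bot.get_state();print(st['eef_pos'],st['wrist_force'])
cv2.imwrite('pics/zs13.png',cv2.resize(s['image'][110:240,220:350],None,fx=5,fy=5,interpolation=cv2.INTER_CUBIC)[:600])
```

```text
[ 0.5258412  -0.07514727  0.19706203] [-0.34739216 -0.02136291 -0.21116176]
```

View pics/w13.png

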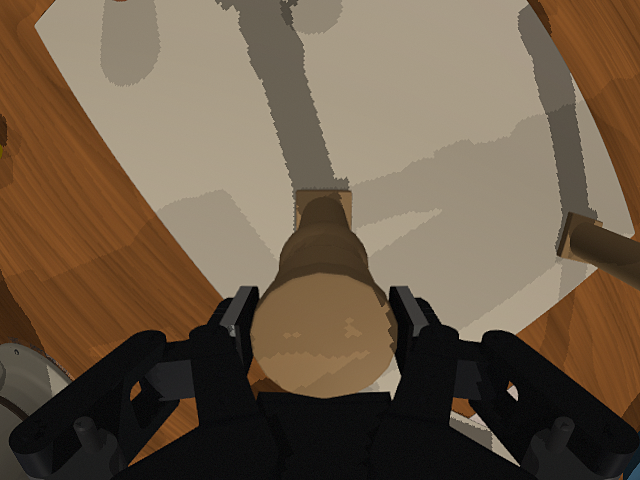

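View pics/zs13.png

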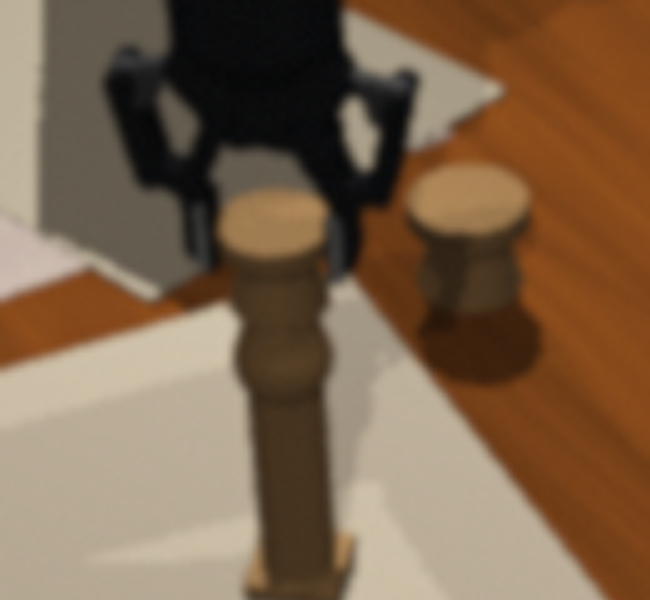

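Run:
```python
from h import *
w=load('w13');s=load('s13')
print(plane(w,323.9,335,.2255,True),plane(s,220+274/5-.4,110+225/5-.4,.2255),tri(ray(w,323.9,335,True),ray(s,220+274/5-.4,110+225/5-.4)))
# bulb in wrist: width extremes at row? ; scene bulb
print('bulb scene',plane(s,220+283/5-.4,110+357/5-.4,.152))
```

```text
[ 0.52829829 -0.07248802  0.2255    ] [ 0.52469612 -0.07371731  0.2255    ] (array([ 0.52742282, -0.07148222,  0.2272003 ]), np.float64(0.002990148664767822))
bulb scene [ 0.52571054 -0.07324275  0.152     ]
```

Both views now put cap and tip within 1 mm of each other. Lowering gently.

>>> {"method": "drive_tool", "body": {
  "moves": [
    [0, 0, -4, 0, 0, 0, 45],
    [0, 0, -8, 0, 0, 0, 45],
    [0, 0, -10, 0, 0, 0, 45],
    [0, 0, -11, 0, 0, 0, 45],
    [0, 0, -12, 0, 0, 0, 45],
    [0, 0, -12, 0, 0, 0, 45],
    [0, 0, -12, 0, 0, 0, 45]
  ]
}}

```text
t: 15.4
eef_pos: [0.5257, -0.0751, 0.1846]
eef_rot: [[0.671, 0.742, 0.0], [0.742, -0.671, -0.0], [-0.0, 0.0, -1.0]]
wrist_force: [0.7, 1.0, -0.6]
grip_width: 0.62
```

>>> {"method": "drive_tool", "body": {
  "moves": [
    [0, 0, -0.5, 0, 0, 0, 45],
    [0, 0, -1, 0, 0, 0, 45],
    [0, 0, -1, 0, 0, 0, 45]
  ]
}}

```text
t: 15.7
eef_pos: [0.5259, -0.0751, 0.184]
eef_rot: [[0.671, 0.742, 0.001], [0.742, -0.671, -0.0], [0.001, 0.001, -1.0]]
wrist_force: [-0.2, 0.9, 3.2]
grip_width: 0.623
```

>>> {"method": "drive_tool", "body": {
  "moves": [
    [0, 0, -0.5, 0, 0, 0, 45],
    [0, 0, -0.5, 0, 0, 0, 45]
  ]
}}

```text
t: 15.9
eef_pos: [0.526, -0.0751, 0.1838]
eef_rot: [[0.671, 0.742, 0.001], [0.742, -0.671, -0.0], [0.001, 0.001, -1.0]]
wrist_force: [0.6, 1.8, 6.0]
grip_width: 0.622
```

>>> {"method": "drive_tool", "body": {
  "moves": [
    [0, 0, -0.5, 0, 0, 0, 45],
    [0, 0, -0.5, 0, 0, 0, 45]
  ]
}}

```text
t: 16.1
eef_pos: [0.5262, -0.0751, 0.1837]
eef_rot: [[0.671, 0.742, 0.002], [0.742, -0.671, -0.0], [0.001, 0.002, -1.0]]
wrist_force: [-0.0, 2.4, 7.4]
grip_width: 0.624
```

Contact is felt at the seat height. I'll back off slightly and let go.

>>> {"method": "drive_tool", "body": {
  "moves": [
    [0, 0, 1, 0, 0, 0, 45],
    [0, 0, 1, 0, 0, 0, 54],
    [0, 0, 1, 0, 0, 0, 56],
    [0, 0, 1, 0, 0, 0, 60],
    [0, 0, 1, 0, 0, 0, 70],
    [0, 0, 1, 0, 0, 0, 85],
    [0, 0, 1, 0, 0, 0, 85],
    [0, 0, 1, 0, 0, 0, 85]
  ]
}}

```text
t: 16.9
eef_pos: [0.5257, -0.0751, 0.1836]
eef_rot: [[0.671, 0.742, -0.0], [0.742, -0.671, -0.0], [-0.0, 0.0, -1.0]]
wrist_force: [-0.2, 0.3, 0.5]
grip_width: 0.992
```

Run:
```python
from h import *
w=snap('wrist','w14');s=snap('scene','s14');st=bot.get_state();print(st['eef_pos'],st['wrist_force'])
cv2.imwrite('pics/zs14.png',cv2.resize(s['image'][110:240,220:350],None,fx=5,fy=5,interpolation=cv2.INTER_CUBIC)[:600])
```

```text
[ 0.52566081 -0.07511573  0.18358486] [ 0.54206067 -0.10541282 -0.46731743]
```

View pics/w14.png

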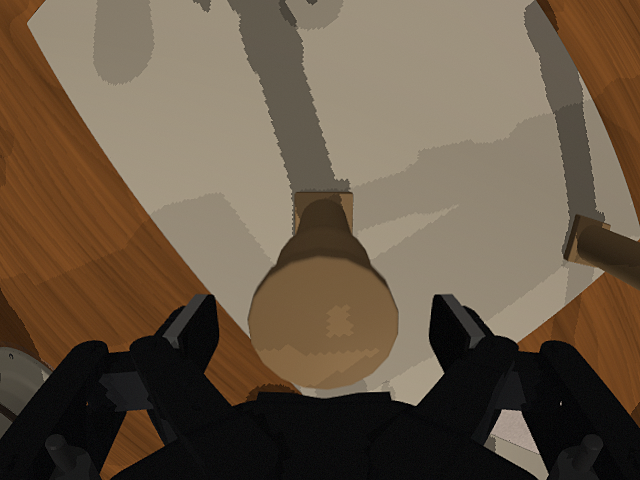

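View pics/zs14.png

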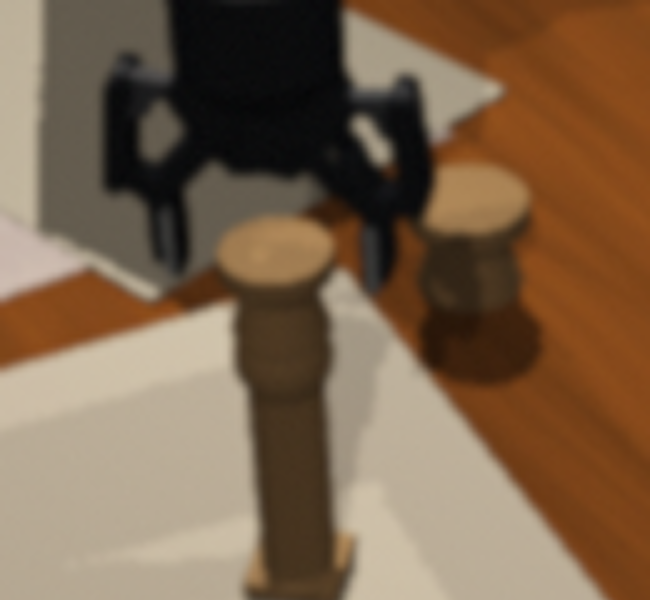

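>>> {"method": "drive_tool", "body": {
  "moves": [
    [0, 0, 5, 0, 0, 0, 85],
    [0, 0, 15, 0, 0, 0, 85],
    [0, 0, 30, 0, 0, 0, 85],
    [0, 0, 55, 0, 0, 0, 85],
    [0, 0, 80, 0, 0, 0, 85],
    [0, 0, 100, 0, 0, 0, 85],
    [-60, -60, 130, 0, 0, 0, 85],
    [-60, -60, 130, 0, 0, 0, 85],
    [-60, -60, 130, 0, 0, 0, 85],
    [-60, -60, 130, 0, 0, 0, 85]
  ]
}}

```text
t: 18.0
eef_pos: [0.4656, -0.1357, 0.3149]
eef_rot: [[0.672, 0.741, 0.002], [0.741, -0.672, -0.001], [0.001, 0.002, -1.0]]
wrist_force: [0.2, -0.3, -0.0]
grip_width: 0.992
```

Run:
```python
from h import *
w=snap('wrist','w15');s=snap('scene','s15');t=snap('top','t15')
cv2.imwrite('pics/zs15.png',cv2.resize(s['image'][130:250,150:310],None,fx=5,fy=5,interpolation=cv2.INTER_CUBIC))
```

```text
(no output)
```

View pics/w15.png

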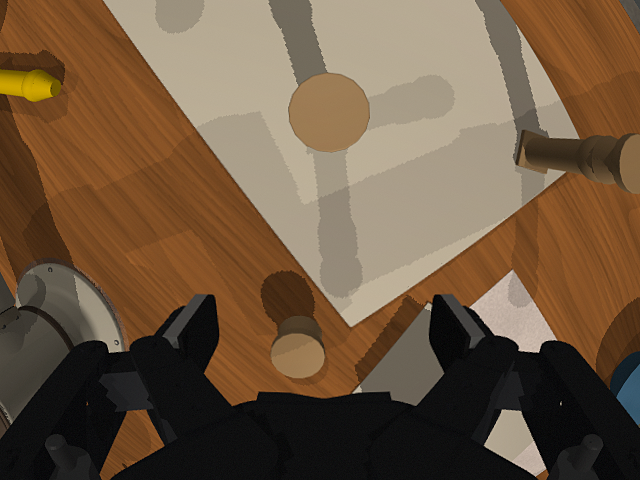

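View pics/zs15.png

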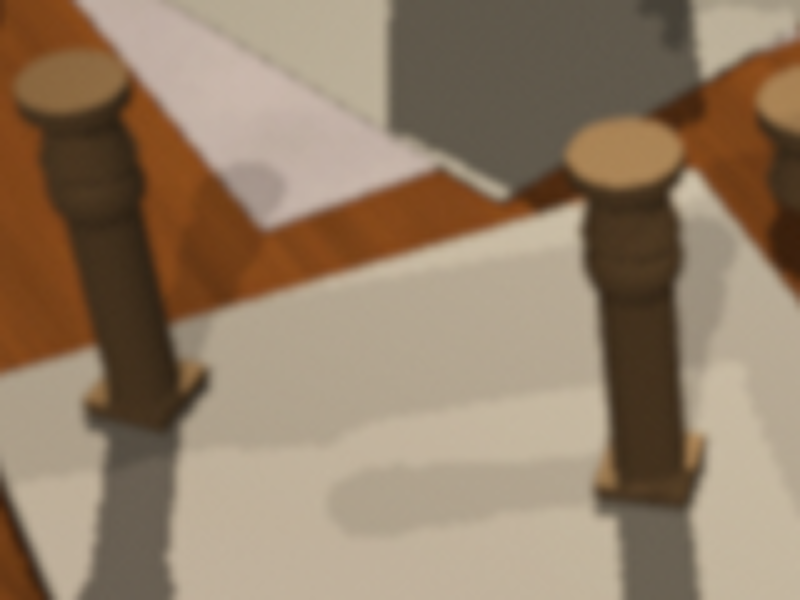

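View pics/t15.png

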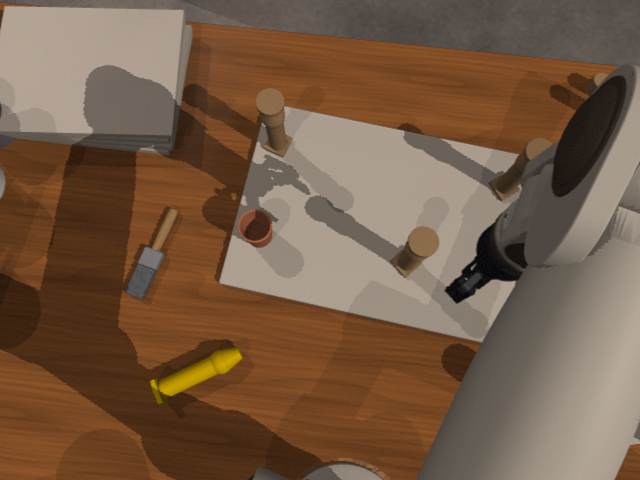

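The cap sits over the prop like its neighbours (scene crop top at (625,154), top view (422,243)). Measuring the seated height and tilt.

Run:
```python
from h import *
w=load('w15');t=load('t15');s=load('s15')
a=cv2.resize(t['image'][215:290,385:450],None,fx=8,fy=8,interpolation=cv2.INTER_CUBIC);cv2.imwrite('pics/zt15.png',a)
# mask ellipse of cap top in wrist
g=w['image'][55:170,270:390].astype(int); m=((g[...,2]-g[...,0])>45).astype(np.uint8)
c=max(cv2.findContours(m,0,1)[0],key=cv2.contourArea);e=cv2.fitEllipse(c);print(e)
W=ray(w,270+e[0][0],55+e[0][1],True);T=ray(t,422.5,242.8);S=ray(s,150+625/5-.4,130+154/5-.4)
for x,y in((W,T),(W,S),(T,S)):print(tri(x,y))
# prop_a/b tops same way, moved?
for n in('top0','t15'):
    q=load(n); print(n)
print(np.abs(load('top0')['image'][80:165,225:300].astype(int)-t['image'][80:165,225:300]).mean())
```

```text
((58.68126678466797, 57.06970977783203), (78.10519409179688, 79.89590454101562), 95.11211395263672)
(array([ 0.52827653, -0.07226049,  0.20087576]), np.float64(0.0007256984194726493))
(array([ 0.52706899, -0.0721943 ,  0.21149079]), np.float64(0.0017030934505900131))
(array([ 0.52592517, -0.07108473,  0.21146963]), np.float64(0.0014310473878374832))
top0
t15
4.599424836601307
```

View pics/zt15.png

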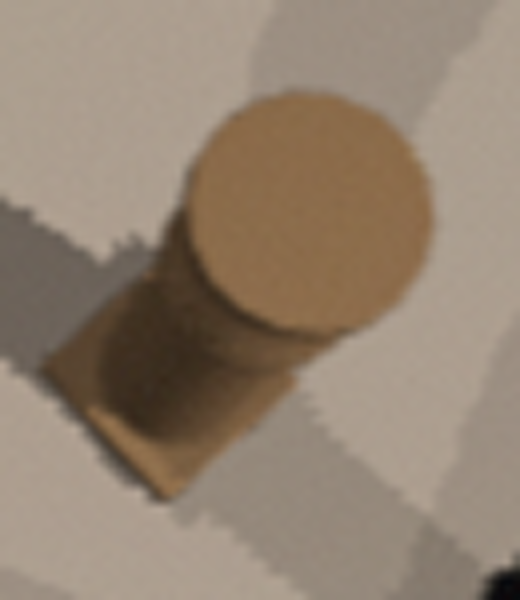

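Run:
```python
from h import *
w=load('w15');t=load('t15');s=load('s15')
W=ray(w,328.68,112.07,True);T=ray(t,423.45,240.9)
print(tri(W,T),tri(T,ray(s,274.6,160.4)))
print(plane(w,328.68,112.07,.2115,True),plane(t,423.45,240.9,.2115),plane(s,274.6,160.4,.2115))
st=bot.get_state();print(st['t'],st['eef_pos'])
bot.close_job()
```

```text
(array([ 0.52824497, -0.07225169,  0.21208746]), np.float64(0.0011871596492504038)) (array([ 0.52771859, -0.07110722,  0.21277224]), np.float64(0.0020258633320337305))
[ 0.52782071 -0.07259307  0.2115    ] [ 0.52886872 -0.07199538  0.2115    ] [ 0.52634402 -0.07174212  0.2115    ]
18.15 [ 0.46606314 -0.13464271  0.31321004]
the job is handed in; nothing more can be done
```

The prop is standing upright on its foot with the small cap nested on its head. I handed the job in at t ≈ 18 s with the gripper clear; no verdict was reported, so this rests on my own measurements.

**What I did:** I gripped the bulb at 20 N and pivoted the prop up about its foot edge, leaning the gripper with it to 84°. I released it upright and lifted straight off. I then took the cap by its head and shifted it 2–3 mm after two views showed it off-centre. I lowered it until about 7 N of contact showed at the wrist, backed off 1 mm and let go.

**Last checks:**
- **Prop:** before capping, the foot, bulb and tip centres agreed within about 1–2 mm horizontally. The foot centre ended about 22 mm from where I measured it lying.
- **Cap:** its top measured z ≈ 0.211–0.213 m against 0.2115 m expected when seated. Its centre was within about 1–2 mm of the prop's axis in each view.
- **Disagreements:** the scene camera read about 2–3 mm off the other two in x. One first height came out at 0.201 m from a roughly read pixel; re-reading that pixel gave 0.212 m. Just after release the cap seemed to shift about 4–5 mm in the wrist view, though the later views above show it seated and centred.
- **Bystanders:** the two standing props, the tumbler and the brush looked unmoved in the last views. I judged that by eye and did not measure their positions again.

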